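# Line up the label rolls by size

### The arm

A 6-joint arm with a two-finger parallel gripper is mounted at the origin on the work surface; the furniture and walls round the work are solid. World frame = base frame: x ahead of the robot, y to its left, z up, the work surface at z = 0. Lengths are in m, angles in rad, forces in N, time in s.
With the tool pointing down it reaches from about 0.375 to 0.9 m from the base axis. Payload 3.1 kg.
Tool frame: the origin (TCP) lies on the centre line of the jaws, within the pads' length; the fingertips stand 22 mm ahead of it and the grasp point (between the pads) lies 3 mm ahead of it; z points along the fingers, y is the line along which they close (so a half turn about z gives the same grasp; the last joint's range is limited). The gripper opens to 85 mm and grips with 20 to 120 N. Pads are 22 mm wide; open, the fingers measure 114 mm over their backs; the gripper's body (76 mm by 85 mm) begins 54 mm behind the grasp point. The pads swing forward as they close: fully open they stand 13 mm farther back than shut.
Start: joints at [0.959, 0.527, 1.433, -0, 1.181, -0.178], TCP at [0.263, 0.567, 0.253] pointing down, gripper open.
Joint ranges: [-3.08, 3.08], [-0.75, 2.2], [0.22, 2.44], [-1.43, 4.57], [0, 2.65], [-2.85, 2.85]. Speed limits (rad/s): [2.79, 2.79, 3.14, 3.14, 3.14, 3.14].

### API

Orientations are given as a unit quaternion [x, y, z, w].
In Python, from station import sense, eyes, job gives the robot as it stands.
- The arm moves only by the tool move_tool, called by a JSON object that holds its "name" and its "arguments". Schema: {"type":"object","properties":{"deltas":{"type":"array","items":{"type":"array","items":{"type":"array","items":{"type":"number"},"minItems":5,"maxItems":5},"minItems":1,"maxItems":20},"minItems":1,"maxItems":1},"squeeze":{"type":"number"},"only":{"type":"string"},"quiet":{"type":"boolean"},"lines":{"type":"string"}},"required":["deltas"],"additionalProperties":false}. deltas is a list that holds a single list of rows (three levels of brackets), with 1 to 20 rows, each of 5 numbers: dx, dy, dz in m, then a turn about the tool's z in rad, then the opening from 0.0 (shut) to 1.0 (fully open); each row is the pose to reach, as a shift and turn from the pose commanded when the call began, along the tool's axes at that moment; what a row does not reach only later rows make up. A row lasts 1/10 s, in which the tool goes at most 0.05 m and 0.15 rad, less where a joint would pass 70% of its speed; a pose out of reach is approached as far as the arm can. The fingers move at their own pace and stop on an object; squeeze is the grip in N (left out, the last holds). Time passes only in rows, so rows that do not move let the fingers close. The tool returns the time, the measured TCP pose, the force, the opening and the grip force at its end. only (a regular expression) keeps the lines of the reply that match it, lines (a string "A,B") keeps lines A to B, and quiet returns only ok. Input that does not fit is refused with a message, and nothing moves.
- sense(): the state, without advancing time (a new reading comes with each control period).
- eyes.snapshot(name): name is "side" or "top"; returns a dict with "pixels" (480x640x3 uint8, red, green, blue), "range_z" (480x640 float32, m along the optical axis (not along the pixel's ray), 0 where there is no reading), "fov_y" (degrees; the focal length in pixels is half the picture's height over the tangent of half this angle, whatever the lens; pixels are square), "cx", "cy" (the principal point, pixels), "R" (3x3) and "t" (3): a world point X has camera coordinates R X + t. Camera axes: x right, y down, z forward; pixel columns grow to the right and rows downward; lengths in m; the calibration is good to about 2 mm. A picture is of the moment at which its call begins.
- job.sign_off(): hands the job in; it is judged then, once.
The state is a dict: "t": time; "q": joint angles; "qd": joint speeds; "tau": joint torques, N m; "tcp_pos": TCP position; "tool_rot": TCP orientation; "force": force on the tool from outside, world axes, zero at the start; "ft_torque": the same for the moment, N m; "finger_gap": opening from 0.0 (shut) to 1.0 (fully open); "gripper_force": force on a finger pad.
Only numpy, scipy, OpenCV 4.12 (cv2) and the standard library are available. Lean on these libraries where they do the work, as an engineer would, in place of code of your own. Each camera call takes 0.05 s, during which the arm holds its last target. There are 200 camera calls.

### The job

Line up the four white rolls of blank labels by size on the row of dark round pads: the largest on the pad next to the yellow note block, then each next smaller one, so that the smallest is next to the orange clip carton. Stand each roll upright in the middle of its pad and let go of it.

Things in the scene. Friction and masses are not known exactly. Their poses are not given: they have to be found in the camera images.
- roll_68: the largest of the four white rolls of blank labels: a cylinder standing on its flat end, 68 mm in diameter and 50 mm high, with a brown cardboard core visible in its top. Origin: centre of its underside; z up along its axis. Rigid, loose; grasp it across its diameter from above. At the start it stands on the counter among the other rolls at the robot's right.
- roll_60: the second largest of the four white rolls of blank labels: a cylinder standing on its flat end, 60 mm in diameter and 40 mm high, with a brown cardboard core visible in its top. Origin: centre of its underside; z up along its axis. Rigid, loose; grasp it across its diameter from above. At the start it stands on the counter among the other rolls at the robot's right.
- roll_52: the third largest of the four white rolls of blank labels: a cylinder standing on its flat end, 52 mm in diameter and 32 mm high, with a brown cardboard core visible in its top. Origin: centre of its underside; z up along its axis. Rigid, loose; grasp it across its diameter from above. At the start it stands on the counter among the other rolls at the robot's right.
- roll_44: the smallest of the four white rolls of blank labels: a cylinder standing on its flat end, 44 mm in diameter and 24 mm high, with a brown cardboard core visible in its top. Origin: centre of its underside; z up along its axis. Rigid, loose; grasp it across its diameter from above. At the start it stands on the counter among the other rolls at the robot's right.
- pad_a: the leftmost (+y end) of four equal dark round pads, 76 mm in diameter and 3 mm thick, in a straight row 85 mm apart centre to centre, along y give or take a small turn, on a thin fixed metal strip (100 x 335 mm, 4 mm thick). Fixed. Origin: centre of its underside; its top, on which a roll stands, is 3 mm above the origin and 7 mm above the counter.
- pad_b: the second from the left of four equal dark round pads, 76 mm in diameter and 3 mm thick, in a straight row 85 mm apart centre to centre, along y give or take a small turn, on a thin fixed metal strip (100 x 335 mm, 4 mm thick). Fixed. Origin: centre of its underside; its top, on which a roll stands, is 3 mm above the origin and 7 mm above the counter.
- pad_c: the third from the left of four equal dark round pads, 76 mm in diameter and 3 mm thick, in a straight row 85 mm apart centre to centre, along y give or take a small turn, on a thin fixed metal strip (100 x 335 mm, 4 mm thick). Fixed. Origin: centre of its underside; its top, on which a roll stands, is 3 mm above the origin and 7 mm above the counter.
- pad_d: the rightmost (-y end) of four equal dark round pads, 76 mm in diameter and 3 mm thick, in a straight row 85 mm apart centre to centre, along y give or take a small turn, on a thin fixed metal strip (100 x 335 mm, 4 mm thick). Fixed. Origin: centre of its underside; its top, on which a roll stands, is 3 mm above the origin and 7 mm above the counter.
- note_block: square yellow block of sticky notes, 77 x 77 x 33 mm, standing on the counter just beyond one end of the row of pads (about 88 mm from the centre of the end pad); which end varies. Fixed. Origin: centre of its underside.
- clips_box: orange carton of paper clips, 50 x 72 x 20 mm (x, y, z), on the counter just beyond the other end of the row (about 88 mm from the centre of that end pad). Fixed. Origin: centre of its underside.
Things that resemble listed ones, but are neither listed nor needed, are in the scene too. What is shaped like the roll_68 but blue or turquoise is not meant. Leave any purple look-alike of the roll_52 alone.

How it is judged:
By the outcome, as a careful person would: the job done as asked, in the order asked, and still so for the second after the job is handed in, with the robot touching nothing.
It also fails if it takes over 109 s, if anything falls off the work surface, if the arm or the gripper's body presses on something with over 40 N, if the wrist force passes 120 N, or if a joint passes its speed limit or range.

## Working session

There is one attempt and no reset: what is moved stays moved. The work goes in short steps, Python scripts to look and compute and a tool call to move; the robot and the scene stay as the last step left them, time stands still between calls to the robot, and variables do not carry over. Pictures are saved under pics/ and viewed, at most 14 in all, crops included, and the job is handed in when it is done.

```bash
ls; mkdir -p pics; python3 - <<'E'
from station import sense, eyes
import cv2
s=sense();print(s['t'],s['tcp_pos'],s['tool_rot'],s['finger_gap'])
for n in('top','side'):
    d=eyes.snapshot(n);cv2.imwrite(f'pics/{n}0.png',d['pixels'][:,:,::-1]);print(n,d['fov_y'],d['cx'],d['cy'],d['R'],d['t'])
E
```

```text
pics
0.0 [0.2622689  0.56654973 0.25230719] [ 2.15180301e-01  9.76573698e-01 -1.03383079e-03 -4.26485155e-04] 0.9988307458340502
top 55.56534868932844 324.9922804322421 244.02858878150354 [[-0.00895354 -0.99971867 -0.02196395]
 [-0.98632277  0.01244446 -0.16435488]
 [ 0.16458198  0.02019199 -0.98615671]] [-0.05507372  0.46945663  1.07181658]
side 54.43514910538742 330.1623995688432 241.20812669961597 [[-0.75713534  0.65315203  0.01176837]
 [ 0.415087    0.49492429 -0.76338243]
 [-0.50442923 -0.57309892 -0.64583959]] [ 0.37110988 -0.13241711  1.50343547]
```

View pics/top0.png

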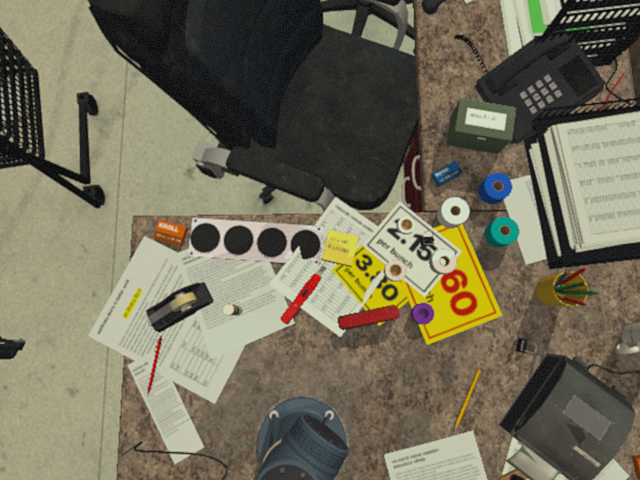

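View pics/side0.png

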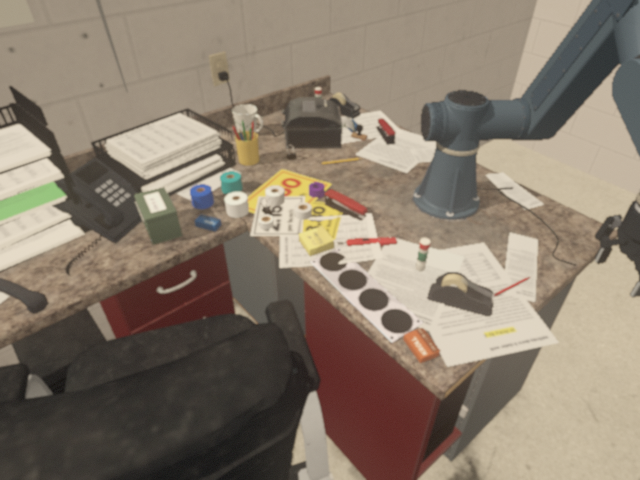

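The top view shows the orange clip carton at (170,231), so pad_a is next to it. The pads are at (205,237), (238,240), (271,242) and (305,243), with the yellow note block at (340,248).

- **White-roll candidates:** (455,211), (406,224), (443,261) and (395,270).
- **Possible confusions:** blue (496,187), turquoise (504,231), purple (423,314) and the white glue stick (232,309). None of these is a white roll with a brown core.

The side view shows the same layout, with rolls at about (237,204), (275,195), (303,211) and (265,220). Next I'll measure heights and take a close crop.

```bash
cat > h.py <<'E'
import numpy as np, cv2
from station import sense, eyes, job
from scipy.spatial.transform import Rotation as Ro
def cam(n):
    d=eyes.snapshot(n); d['f']=240/np.tan(np.radians(d['fov_y'])/2); return d
def cloud(d):
    v,u=np.mgrid[:480,:640]; z=d['range_z']
    P=np.dstack([(u-d['cx'])/d['f']*z,(v-d['cy'])/d['f']*z,z])
    return (P-d['t'])@d['R']
def ray(d,u,v,h):
    r=d['R'].T@np.array([(u-d['cx'])/d['f'],(v-d['cy'])/d['f'],1]); c=-d['R'].T@d['t']
    return c+r*(h-c[2])/r[2]
def blobs(d,lo=.015,hi=.06,box=(350,190,520,330)):
    W=cloud(d); x0,y0,x1,y1=box
    m=((W[...,2]>lo)&(W[...,2]<hi)&(d['range_z']>0)).astype(np.uint8)
    k=np.zeros_like(m);k[y0:y1,x0:x1]=1
    n,l,st,c=cv2.connectedComponentsWithStats(m*k)
    out=[]
    for i in range(1,n):
        if st[i,4]<60: continue
        p=W[l==i]; h=np.percentile(p[:,2],80)
        t=((l==i)&(W[...,2]>h-.006)).astype(np.uint8)
        cs,_=cv2.findContours(t,cv2.RETR_EXTERNAL,cv2.CHAIN_APPROX_NONE)
        (u,v),r=cv2.minEnclosingCircle(max(cs,key=cv2.contourArea))
        A=cv2.contourArea(max(cs,key=cv2.contourArea))
        X=ray(d,u,v,h); col=np.median(d['pixels'][l==i],0)
        zc=(d['R']@X+d['t'])[2]
        out.append((u,v,h,X,2*(r+.5)*zc/d['f'],col))
        print('px',round(u),round(v),'h %.3f'%h,X.round(4),'D %.3f'%out[-1][4],col)
    return out
E
python3 - <<'E'
from h import *
d=cam('top'); blobs(d,box=(310,170,530,340))
W=cloud(d);print('counter z',np.median(W[340:360,380:440,2]))
# pads
g=cv2.cvtColor(d['pixels'],cv2.COLOR_RGB2GRAY)
m=(g<60).astype(np.uint8);m[:,:188]=0;m[:,322:]=0;m[:218]=0;m[262:]=0
n,l,st,c=cv2.connectedComponentsWithStats(m)
for i in range(1,n):
    if st[i,4]>200:
        cs,_=cv2.findContours((l==i).astype(np.uint8),0,1);h=cv2.convexHull(cs[0]);(u,v),r=cv2.minEnclosingCircle(h)
        print('pad',c[i].round(1),u,v,r,st[i],ray(d,*c[i],.007).round(4),ray(d,u,v,.007).round(4))
cv2.imwrite('pics/crop1.png',cv2.resize(d['pixels'][170:340,300:530,::-1],None,fx=3.4,fy=3.4,interpolation=2))
E
```

```text
px 446 172 h 0.024 [ 0.6501 -0.3677  0.024 ] D 0.076 [39.  71.5 95. ]
px 497 187 h 0.051 [ 0.6033 -0.4812  0.0513] D 0.072 [ 29.  83. 165.]
px 454 211 h 0.051 [ 0.5435 -0.3736  0.0513] D 0.072 [209. 221. 197.]
px 406 225 h 0.025 [ 0.5172 -0.2598  0.0253] D 0.046 [203. 201. 172.]
px 504 231 h 0.051 [ 0.4929 -0.4893  0.0512] D 0.073 [ 10. 150. 135.]
px 339 248 h 0.031 [ 0.4598 -0.0942  0.031 ] D 0.106 [211. 196.  73.]
px 443 261 h 0.041 [ 0.4226 -0.3441  0.0413] D 0.063 [209. 202. 177.]
px 395 270 h 0.033 [ 0.4029 -0.2277  0.0332] D 0.054 [195. 181. 156.]
px 313 283 h 0.018 [ 0.3758 -0.0295  0.0183] D 0.049 [185.  26.  25.]
px 422 314 h 0.033 [ 0.2992 -0.29    0.0332] D 0.055 [107.5  51.  126. ]
px 370 316 h 0.049 [ 0.2957 -0.1632  0.0494] D 0.137 [151.  35.  34.]
counter z -0.00020600248903679202
pad [204.8 237.4] 204.96456909179688 237.3503875732422 14.213812828063965 [191 224  28  28 614] [0.4949 0.2442 0.007 ] [0.495  0.2438 0.007 ]
pad [238.1 239.7] 238.0749969482422 239.9250030517578 14.318309783935547 [224 226  29  28 622] [0.4879 0.1594 0.007 ] [0.4873 0.1596 0.007 ]
pad [271.5 242. ] 271.35040283203125 241.96456909179688 14.21381664276123 [258 228  28  29 623] [0.4809 0.0751 0.007 ] [0.481  0.0754 0.007 ]
pad [305.8 243.4] 305.0 244.5 14.221562385559082 [291 231  29  28 562] [ 0.4762 -0.0113  0.007 ] [ 0.4735 -0.0093  0.007 ]
```

View pics/crop1.png

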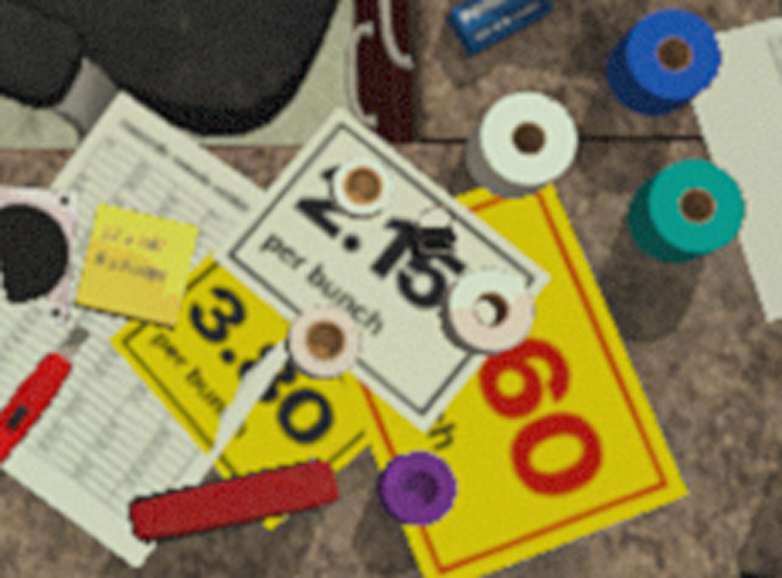

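The crop confirms four white rolls with brown cores. Measured heights identify them: 51 mm gives roll_68 at (454,211), 41 mm gives roll_60 at (443,261), 33 mm gives roll_52 at (395,270) and 25 mm gives roll_44 at (406,225). The blue, turquoise and purple ones are decoys. The pads are about 85 mm apart, as described, and the note block is beside pad_d, so roll_68 goes on pad_d and roll_44 on pad_a.

The jaws will close across the row (tool y at about -4.8°), which keeps the fingers off the neighbouring rolls.

```bash
cat > go.py <<'E'
import sys
from h import *
T=dict(r68=(.5435,-.3736),r60=(.4226,-.3441),r52=(.4029,-.2277),r44=(.5172,-.2598),
 a=(.4950,.2440),b=(.4877,.1595),c=(.4809,.0752),d=(.4737,-.0095))
def delta(x,y,z,yaw=-4.8):
    s=sense();R=Ro.from_quat(s['tool_rot']);m=R.as_matrix()
    p=R.inv().apply(np.array([x,y,z])-s['tcp_pos'])
    cur=np.degrees(np.arctan2(m[1,1],m[0,1])); w=(yaw-cur+90)%180-90
    print('t %.2f'%s['t'],'tcp',s['tcp_pos'].round(4),'yaw %.1f'%cur,'-> d',p.round(4),'turn %.3f'%-np.radians(w),'q',s['q'].round(2),'F',s['force'].round(1),'gap %.3f'%s['finger_gap'])
if __name__=='__main__':
    for i in range(1,len(sys.argv),2): delta(*T[sys.argv[i]],float(sys.argv[i+1]))
E
python3 go.py r68 .15
```

```text
t 0.15 tcp [0.2624 0.5667 0.2525] yaw 65.1 -> d [-0.6504 -0.7349  0.1036] turn 1.221 q [ 0.96  0.53  1.43  0.    1.18 -0.18] F [ 0.5 -0.7 -0.2] gap 1.002
```

Length 0.987 → 20 rows. Do it in one call with 20 rows.

{"name": "move_tool", "arguments": {"deltas": [[[-0.65, -0.735, 0.103, 1.22, 1], [-0.65, -0.735, 0.103, 1.22, 1], [-0.65, -0.735, 0.103, 1.22, 1], [-0.65, -0.735, 0.103, 1.22, 1], [-0.65, -0.735, 0.103, 1.22, 1], [-0.65, -0.735, 0.103, 1.22, 1], [-0.65, -0.735, 0.103, 1.22, 1], [-0.65, -0.735, 0.103, 1.22, 1], [-0.65, -0.735, 0.103, 1.22, 1], [-0.65, -0.735, 0.103, 1.22, 1], [-0.65, -0.735, 0.103, 1.22, 1], [-0.65, -0.735, 0.103, 1.22, 1], [-0.65, -0.735, 0.103, 1.22, 1], [-0.65, -0.735, 0.103, 1.22, 1], [-0.65, -0.735, 0.103, 1.22, 1], [-0.65, -0.735, 0.103, 1.22, 1], [-0.65, -0.735, 0.103, 1.22, 1], [-0.65, -0.735, 0.103, 1.22, 1], [-0.65, -0.735, 0.103, 1.22, 1], [-0.65, -0.735, 0.103, 1.22, 1]]], "squeeze": 40}}

```text
t: 2.15
tcp_pos: [0.544, -0.3765, 0.1497]
tool_rot: [0.736, 0.677, -0.0, 0.001]
force: [-0.1, -0.2, 0.7]
finger_gap: 1.001
gripper_force: 0.0
```

```bash
python3 go.py r68 .15 r68 .035
```

```text
t 2.15 tcp [ 0.544  -0.3765  0.1497] yaw -4.9 -> d [ 0.0029 -0.0007 -0.0003] turn -0.001 q [-0.77  0.7   1.42 -0.    1.02 -0.69] F [-0.1 -0.2  0.7] gap 1.001
t 2.15 tcp [ 0.544  -0.3765  0.1497] yaw -4.9 -> d [ 0.003  -0.0008  0.1147] turn -0.001 q [-0.77  0.7   1.42 -0.    1.02 -0.69] F [-0.1 -0.2  0.7] gap 1.001
```

{"name": "move_tool", "arguments": {"deltas": [[[0.003, -0.001, 0.05, 0, 1], [0.003, -0.001, 0.09, 0, 1], [0.003, -0.001, 0.115, 0, 1], [0.003, -0.001, 0.115, 0, 1]]]}}

```text
t: 2.55
tcp_pos: [0.54, -0.3676, 0.0306]
tool_rot: [0.736, 0.677, -0.0, -0.005]
force: [-0.1, 0.2, 0.5]
finger_gap: 0.997
gripper_force: 0.0
```

```bash
python3 go.py r68 .035
```

```text
t 2.55 tcp [ 0.54   -0.3676  0.0306] yaw -4.8 -> d [-0.0056  0.0039 -0.0045] turn 0.000 q [-0.77  0.86  1.48 -0.    0.81 -0.69] F [-0.1  0.2  0.5] gap 0.997
```

{"name": "move_tool", "arguments": {"deltas": [[[0, 0, 0, 0, 0.5], [0, 0, 0, 0, 0.5], [0, 0, 0, 0, 0.5], [0, 0, 0, 0, 0.5], [0, 0, 0, 0, 0.5], [0, 0, 0, 0, 0.5]]], "squeeze": 40}}

```text
t: 3.15
tcp_pos: [0.5433, -0.3703, 0.0366]
tool_rot: [0.736, 0.677, 0.0, 0.001]
force: [-1.3, 1.6, 4.7]
finger_gap: 0.785
gripper_force: 46.2
```

```bash
python3 go.py r68 .035
```

```text
t 3.15 tcp [ 0.5433 -0.3703  0.0366] yaw -4.7 -> d [-0.0033  0.0005  0.0016] turn 0.001 q [-0.77  0.85  1.48  0.    0.81 -0.69] F [-1.3  1.6  4.7] gap 0.785
```

Gripped: the gap of 0.785 is about 67 mm, which fits roll_68. The roll sits about 3 mm toward -y of the TCP, so I'll compensate at placement.

{"name": "move_tool", "arguments": {"deltas": [[[0, 0, -0.02, 0, 0.5], [0, 0, -0.06, 0, 0.5], [0, 0, -0.1, 0, 0.5], [0, 0, -0.11, 0, 0.5], [0, 0, -0.11, 0, 0.5], [0, 0, -0.11, 0, 0.5], [0, 0, -0.11, 0, 0.5]]], "squeeze": 40}}

```text
t: 3.85
tcp_pos: [0.5415, -0.3688, 0.1428]
tool_rot: [0.736, 0.677, -0.0, -0.002]
force: [-1.2, -0.4, -1.5]
finger_gap: 0.786
gripper_force: 45.8
```

```bash
sed -i 's/^ a=/ d68=(.4737,-.0062),a=/' go.py; python3 go.py d68 .15
```

```text
t 3.85 tcp [ 0.5415 -0.3688  0.1428] yaw -4.8 -> d [ 0.3558 -0.0977 -0.0057] turn 0.001 q [-0.77  0.7   1.44 -0.    1.01 -0.69] F [-1.2 -0.4 -1.5] gap 0.786
```

{"name": "move_tool", "arguments": {"deltas": [[[0.355, -0.097, 0, 0, 0.5], [0.355, -0.097, 0, 0, 0.5], [0.355, -0.097, 0, 0, 0.5], [0.355, -0.097, 0, 0, 0.5], [0.355, -0.097, 0, 0, 0.5], [0.355, -0.097, 0, 0, 0.5], [0.355, -0.097, 0, 0, 0.5], [0.355, -0.097, 0, 0, 0.5], [0.355, -0.097, 0, 0, 0.5], [0.355, -0.097, 0, 0, 0.5], [0.355, -0.097, 0, 0, 0.5], [0.355, -0.097, 0, 0, 0.5], [0.355, -0.097, 0, 0, 0.5], [0.355, -0.097, 0, 0, 0.5], [0.355, -0.097, 0, 0, 0.5], [0.355, -0.097, 0, 0, 0.5]]], "squeeze": 40}}

```text
t: 5.45
tcp_pos: [0.4756, -0.0083, 0.1453]
tool_rot: [0.736, 0.677, 0.0, 0.0]
force: [-0.1, 0.5, -1.2]
finger_gap: 0.789
gripper_force: 45.7
```

```bash
python3 go.py d68 .045; python3 - <<'E'
from h import *
s=sense();z=s['tcp_pos']
d=cam('top');blobs(d,z[2]+.003,z[2]+.025,(250,200,370,330));cv2.imwrite('pics/t2.png',d['pixels'][180:330,180:480,::-1]);delta=0
E
python3 go.py d68 .045
```

```text
t 5.45 tcp [ 0.4756 -0.0083  0.1453] yaw -4.8 -> d [ 0.002  -0.002   0.1003] turn 0.000 q [-0.25  0.51  1.9   0.    0.73 -0.17] F [-0.1  0.5 -1.2] gap 0.789
t 5.50 tcp [ 0.4756 -0.0082  0.1454] yaw -4.8 -> d [ 0.0019 -0.002   0.1004] turn 0.001 q [-0.25  0.51  1.9   0.    0.73 -0.17] F [ 0.7 -0.6 -1.4] gap 0.785
```

View pics/t2.png

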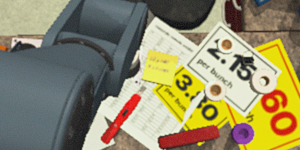

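The top view is blocked by the arm at the pad, as expected, so I'll place from measured poses. The arm is settled, so I go down.

{"name": "move_tool", "arguments": {"deltas": [[[0.002, -0.002, 0.03, 0, 0.5], [0.002, -0.002, 0.06, 0, 0.5], [0.002, -0.002, 0.085, 0, 0.5], [0.002, -0.002, 0.098, 0, 0.5], [0.002, -0.002, 0.098, 0, 0.5], [0.002, -0.002, 0.098, 0, 0.5], [0.002, -0.002, 0.098, 0, 0.5], [0.002, -0.002, 0.098, 0, 0.5], [0.002, -0.002, 0.098, 0, 0.5], [0.002, -0.002, 0.098, 0, 0.5], [0.002, -0.002, 0.098, 0, 0.5]]], "squeeze": 40}}

```text
t: 6.6
tcp_pos: [0.4738, -0.006, 0.0476]
tool_rot: [0.736, 0.677, 0.0, 0.0]
force: [-0.2, -0.1, -0.7]
finger_gap: 0.789
gripper_force: 45.7
```

```bash
python3 go.py d68 .044
```

```text
t 6.60 tcp [ 0.4738 -0.006   0.0476] yaw -4.8 -> d [-0.0002 -0.0001  0.0036] turn 0.001 q [-0.25  0.7   1.96 -0.    0.48 -0.17] F [-0.2 -0.1 -0.7] gap 0.789
```

{"name": "move_tool", "arguments": {"deltas": [[[0, 0, 0.002, 0, 0.5], [0, 0, 0.0036, 0, 0.5], [0, 0, 0.0036, 0, 0.5], [0, 0, 0.0036, 0, 0.5]]], "squeeze": 40}}

```text
t: 7.0
tcp_pos: [0.4737, -0.006, 0.0436]
tool_rot: [0.736, 0.677, -0.0, -0.0]
force: [-0.5, 0.7, -1.3]
finger_gap: 0.783
gripper_force: 45.6
```

{"name": "move_tool", "arguments": {"deltas": [[[0, 0, 0, 0, 1], [0, 0, 0, 0, 1], [0, 0, 0, 0, 1], [0, 0, 0, 0, 1], [0, 0, -0.02, 0, 1], [0, 0, -0.06, 0, 1], [0, 0, -0.1, 0, 1], [0, 0, -0.1, 0, 1], [0, 0, -0.1, 0, 1], [0, 0, -0.1, 0, 1], [0, 0, -0.1, 0, 1], [0, 0, -0.1, 0, 1], [0, 0, -0.1, 0, 1]]]}}

```text
t: 8.3
tcp_pos: [0.4733, -0.0059, 0.1429]
tool_rot: [0.736, 0.677, -0.001, -0.001]
force: [-0.2, 0.2, -0.0]
finger_gap: 1.002
gripper_force: 0.0
```

```bash
python3 go.py r60 .144
```

```text
t 8.30 tcp [ 0.4733 -0.0059  0.1429] yaw -4.8 -> d [-0.3413 -0.0224 -0.0012] turn 0.001 q [-0.25  0.51  1.91  0.    0.72 -0.17] F [-0.2  0.2 -0. ] gap 1.002
```

{"name": "move_tool", "arguments": {"deltas": [[[-0.341, -0.022, 0, 0, 1], [-0.341, -0.022, 0, 0, 1], [-0.341, -0.022, 0, 0, 1], [-0.341, -0.022, 0, 0, 1], [-0.341, -0.022, 0, 0, 1], [-0.341, -0.022, 0, 0, 1], [-0.341, -0.022, 0, 0, 1], [-0.341, -0.022, 0, 0, 1], [-0.341, -0.022, 0, 0, 1], [-0.341, -0.022, 0, 0, 1], [-0.341, -0.022, 0, 0, 1], [-0.341, -0.022, 0, 0, 1], [-0.341, -0.022, 0, 0, 1], [-0.341, -0.022, 0, 0, 1], [-0.341, -0.022, 0, 0, 1], [-0.341, -0.022, 0, 0, 1]]], "squeeze": 40}}

```text
t: 9.9
tcp_pos: [0.4236, -0.3439, 0.1437]
tool_rot: [0.736, 0.677, -0.0, 0.0]
force: [-0.6, 0.5, -0.8]
finger_gap: 1.001
gripper_force: 0.0
```

```bash
python3 - <<'E'
from h import *
d=cam('top');blobs(d,.015,.065,(280,200,330,280));cv2.imwrite('pics/t3.png',d['pixels'][180:330,180:480,::-1].repeat(2,0).repeat(2,1))
E
python3 go.py r60 .033
```

```text
t 9.95 tcp [ 0.4235 -0.3439  0.1437] yaw -4.8 -> d [-0.0002 -0.0009  0.1107] turn 0.001 q [-0.89  0.58  1.73  0.    0.83 -0.8 ] F [0.1 0.5 0.8] gap 1.003
```

View pics/t3.png

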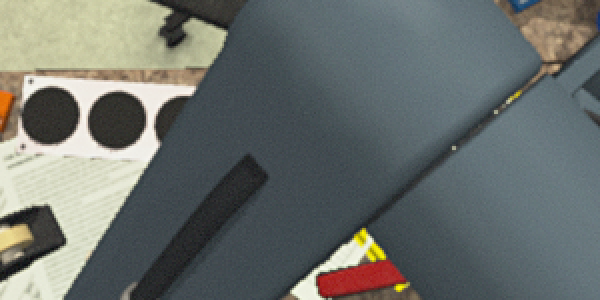

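The arm hides pad_d from above here, so I'll check it from the side or at the far pose later. Now I pick roll_60.

{"name": "move_tool", "arguments": {"deltas": [[[0, -0.001, 0.04, 0, 1], [0, -0.001, 0.08, 0, 1], [0, -0.001, 0.11, 0, 1], [0, -0.001, 0.11, 0, 1], [0, -0.001, 0.11, 0, 1], [0, -0.001, 0.11, 0, 1], [0, -0.001, 0.11, 0, 1], [0, -0.001, 0.11, 0, 0.4], [0, -0.001, 0.11, 0, 0.4], [0, -0.001, 0.11, 0, 0.4], [0, -0.001, 0.11, 0, 0.4], [0, -0.001, 0.11, 0, 0.4], [0, -0.001, 0.11, 0, 0.4], [0, -0.001, 0.11, 0, 0.4]]], "squeeze": 40}}

```text
t: 11.35
tcp_pos: [0.4229, -0.3443, 0.0351]
tool_rot: [0.736, 0.677, -0.0, 0.001]
force: [-0.6, 0.9, 6.6]
finger_gap: 0.69
gripper_force: 42.0
```

```bash
python3 go.py r60 .033
```

```text
t 11.35 tcp [ 0.4229 -0.3443  0.0351] yaw -4.8 -> d [ 0.0002 -0.0003  0.0021] turn 0.001 q [-0.89  0.77  1.78  0.    0.59 -0.81] F [-0.6  0.9  6.6] gap 0.690
```

{"name": "move_tool", "arguments": {"deltas": [[[0, 0, -0.03, 0, 0.4], [0, 0, -0.07, 0, 0.4], [0, 0, -0.11, 0, 0.4], [0, 0, -0.11, 0, 0.4], [0, 0, -0.11, 0, 0.4], [0, 0, -0.11, 0, 0.4], [0, 0, -0.11, 0, 0.4], [0, 0, -0.11, 0, 0.4], [0, 0, -0.11, 0, 0.4]]]}}

```text
t: 12.25
tcp_pos: [0.4222, -0.3435, 0.1427]
tool_rot: [0.736, 0.677, 0.0, -0.001]
force: [-0.7, -0.3, 0.3]
finger_gap: 0.693
gripper_force: 43.6
```

```bash
python3 go.py c .15
```

```text
t 12.25 tcp [ 0.4222 -0.3435  0.1427] yaw -4.8 -> d [ 0.4222  0.0238 -0.0067] turn 0.001 q [-0.89  0.58  1.73 -0.    0.83 -0.81] F [-0.7 -0.3  0.3] gap 0.693
```

{"name": "move_tool", "arguments": {"deltas": [[[0.422, 0.024, 0, 0, 0.4], [0.422, 0.024, 0, 0, 0.4], [0.422, 0.024, 0, 0, 0.4], [0.422, 0.024, 0, 0, 0.4], [0.422, 0.024, 0, 0, 0.4], [0.422, 0.024, 0, 0, 0.4], [0.422, 0.024, 0, 0, 0.4], [0.422, 0.024, 0, 0, 0.4], [0.422, 0.024, 0, 0, 0.4], [0.422, 0.024, 0, 0, 0.4], [0.422, 0.024, 0, 0, 0.4], [0.422, 0.024, 0, 0, 0.4], [0.422, 0.024, 0, 0, 0.4], [0.422, 0.024, 0, 0, 0.4], [0.422, 0.024, 0, 0, 0.4], [0.422, 0.024, 0, 0, 0.4], [0.422, 0.024, 0, 0, 0.4], [0.422, 0.024, 0, 0, 0.4]]], "squeeze": 40}}

```text
t: 14.05
tcp_pos: [0.4814, 0.0746, 0.1437]
tool_rot: [0.736, 0.677, -0.0, -0.0]
force: [0.7, -0.3, -1.8]
finger_gap: 0.681
gripper_force: 43.6
```

```bash
python3 go.py c .042;python3 - <<'E'
from h import *
d=cam('side');cv2.imwrite('pics/s3.png',d['pixels'][150:370,180:480,::-1].repeat(2,0).repeat(2,1))
E
```

```text
t 14.05 tcp [0.4814 0.0746 0.1437] yaw -4.8 -> d [ 0.0006 -0.0005  0.1017] turn 0.001 q [-0.08  0.52  1.88  0.    0.74  0.01] F [ 0.7 -0.3 -1.8] gap 0.681
```

View pics/s3.png

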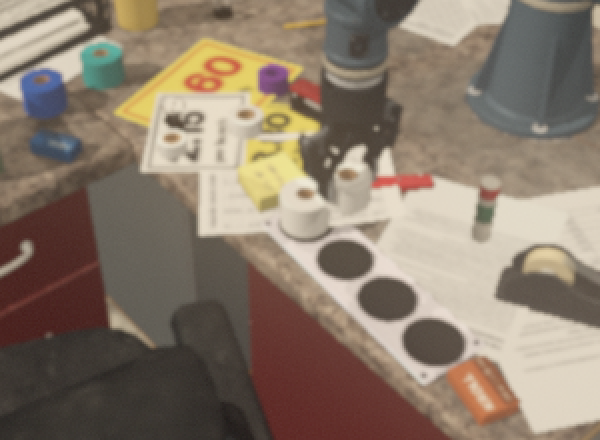

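The side view shows roll_68 standing on pad_d at crop (304,207), next to the note block, with roll_60 held above at (352,188). Next I lower roll_60 onto pad_c and release it.

{"name": "move_tool", "arguments": {"deltas": [[[0, 0, 0.04, 0, 0.4], [0, 0, 0.075, 0, 0.4], [0, 0, 0.095, 0, 0.4], [0, 0, 0.099, 0, 0.4], [0, 0, 0.099, 0, 0.4], [0, 0, 0.099, 0, 0.4], [0, 0, 0.099, 0, 0.4], [0, 0, 0.101, 0, 0.4], [0, 0, 0.102, 0, 0.4], [0, 0, 0.102, 0, 0.4], [0, 0, 0.102, 0, 0.4]]], "squeeze": 40}}

```text
t: 15.2
tcp_pos: [0.4817, 0.0747, 0.0421]
tool_rot: [0.736, 0.677, 0.0, 0.0]
force: [-0.1, 0.6, 3.7]
finger_gap: 0.69
gripper_force: 43.9
```

{"name": "move_tool", "arguments": {"deltas": [[[0, 0, 0, 0, 1], [0, 0, 0, 0, 1], [0, 0, 0, 0, 1], [0, 0, 0, 0, 1], [0, 0, -0.02, 0, 1], [0, 0, -0.06, 0, 1], [0, 0, -0.1, 0, 1], [0, 0, -0.1, 0, 1], [0, 0, -0.1, 0, 1], [0, 0, -0.1, 0, 1], [0, 0, -0.1, 0, 1], [0, 0, -0.1, 0, 1], [0, 0, -0.1, 0, 1]]]}}

```text
t: 16.5
tcp_pos: [0.481, 0.0747, 0.1408]
tool_rot: [0.736, 0.677, -0.001, -0.001]
force: [0.6, 0.6, 0.1]
finger_gap: 1.001
gripper_force: 0.0
```

```bash
python3 go.py r52 .15
```

```text
t 16.50 tcp [0.481  0.0747 0.1408] yaw -4.8 -> d [-0.3078 -0.0527 -0.009 ] turn 0.001 q [-0.08  0.53  1.88 -0.    0.74  0.01] F [0.6 0.6 0.1] gap 1.001
```

{"name": "move_tool", "arguments": {"deltas": [[[-0.308, -0.053, 0, 0, 1], [-0.308, -0.053, 0, 0, 1], [-0.308, -0.053, 0, 0, 1], [-0.308, -0.053, 0, 0, 1], [-0.308, -0.053, 0, 0, 1], [-0.308, -0.053, 0, 0, 1], [-0.308, -0.053, 0, 0, 1], [-0.308, -0.053, 0, 0, 1], [-0.308, -0.053, 0, 0, 1], [-0.308, -0.053, 0, 0, 1], [-0.308, -0.053, 0, 0, 1], [-0.308, -0.053, 0, 0, 1], [-0.308, -0.053, 0, 0, 1], [-0.308, -0.053, 0, 0, 1], [-0.308, -0.053, 0, 0, 1], [-0.308, -0.053, 0, 0, 1]]], "squeeze": 40}}

```text
t: 18.1
tcp_pos: [0.4031, -0.2279, 0.1417]
tool_rot: [0.736, 0.677, -0.0, -0.0]
force: [0.8, -0.3, -0.0]
finger_gap: 0.998
gripper_force: 0.0
```

```bash
python3 go.py r52 .029
```

```text
t 18.10 tcp [ 0.4031 -0.2279  0.1417] yaw -4.8 -> d [ 0.0002 -0.0002  0.1127] turn 0.001 q [-0.76  0.5   1.94 -0.    0.7  -0.67] F [ 0.8 -0.3 -0. ] gap 0.998
```

{"name": "move_tool", "arguments": {"deltas": [[[0, 0, 0.04, 0, 1], [0, 0, 0.08, 0, 1], [0, 0, 0.105, 0, 1], [0, 0, 0.112, 0, 1], [0, 0, 0.112, 0, 1], [0, 0, 0.112, 0, 1], [0, 0, 0.112, 0, 1], [0, 0, 0.112, 0, 0.3], [0, 0, 0.112, 0, 0.3], [0, 0, 0.112, 0, 0.3], [0, 0, 0.112, 0, 0.3], [0, 0, 0.112, 0, 0.3], [0, 0, 0.112, 0, 0.3], [0, 0, 0.112, 0, 0.3], [0, 0, 0.112, 0, 0.3]]], "squeeze": 40}}

```text
t: 19.6
tcp_pos: [0.4034, -0.2281, 0.0307]
tool_rot: [0.736, 0.677, 0.0, 0.001]
force: [-0.6, -0.1, 7.0]
finger_gap: 0.595
gripper_force: 40.5
```

```bash
python3 go.py r52 .029
```

```text
t 19.60 tcp [ 0.4034 -0.2281  0.0307] yaw -4.8 -> d [ 0.0004 -0.0005  0.0017] turn 0.001 q [-0.76  0.74  1.99 -0.    0.42 -0.67] F [-0.6 -0.1  7. ] gap 0.595
```

{"name": "move_tool", "arguments": {"deltas": [[[0, 0, -0.03, 0, 0.3], [0, 0, -0.07, 0, 0.3], [0, 0, -0.11, 0, 0.3], [0, 0, -0.11, 0, 0.3], [0, 0, -0.11, 0, 0.3], [0, 0, -0.11, 0, 0.3], [0, 0, -0.11, 0, 0.3], [0, 0, -0.11, 0, 0.3], [0, 0, -0.11, 0, 0.3]]]}}

```text
t: 20.5
tcp_pos: [0.4027, -0.2276, 0.1388]
tool_rot: [0.736, 0.677, -0.0, -0.001]
force: [0.7, 0.1, -0.7]
finger_gap: 0.59
gripper_force: 42.1
```

```bash
python3 go.py b .15
```

```text
t 20.50 tcp [ 0.4027 -0.2276  0.1388] yaw -4.8 -> d [ 0.3928  0.0526 -0.0108] turn 0.001 q [-0.76  0.51  1.94 -0.    0.7  -0.67] F [ 0.7  0.1 -0.7] gap 0.590
```

{"name": "move_tool", "arguments": {"deltas": [[[0.393, 0.053, 0, 0, 0.3], [0.393, 0.053, 0, 0, 0.3], [0.393, 0.053, 0, 0, 0.3], [0.393, 0.053, 0, 0, 0.3], [0.393, 0.053, 0, 0, 0.3], [0.393, 0.053, 0, 0, 0.3], [0.393, 0.053, 0, 0, 0.3], [0.393, 0.053, 0, 0, 0.3], [0.393, 0.053, 0, 0, 0.3], [0.393, 0.053, 0, 0, 0.3], [0.393, 0.053, 0, 0, 0.3], [0.393, 0.053, 0, 0, 0.3], [0.393, 0.053, 0, 0, 0.3], [0.393, 0.053, 0, 0, 0.3], [0.393, 0.053, 0, 0, 0.3], [0.393, 0.053, 0, 0, 0.3], [0.393, 0.053, 0, 0, 0.3]]], "squeeze": 40}}

```text
t: 22.2
tcp_pos: [0.4885, 0.1592, 0.1398]
tool_rot: [0.736, 0.677, 0.0, 0.0]
force: [0.3, 0.3, -0.7]
finger_gap: 0.593
gripper_force: 42.1
```

```bash
python3 go.py b .038
```

```text
t 22.20 tcp [0.4885 0.1592 0.1398] yaw -4.8 -> d [ 0.0002 -0.0009  0.1018] turn 0.001 q [ 0.1   0.55  1.81 -0.    0.77  0.18] F [ 0.3  0.3 -0.7] gap 0.593
```

{"name": "move_tool", "arguments": {"deltas": [[[0, -0.001, 0.04, 0, 0.3], [0, -0.001, 0.075, 0, 0.3], [0, -0.001, 0.095, 0, 0.3], [0, -0.001, 0.099, 0, 0.3], [0, -0.001, 0.099, 0, 0.3], [0, -0.001, 0.099, 0, 0.3], [0, -0.001, 0.099, 0, 0.3], [0, -0.001, 0.101, 0, 0.3], [0, -0.001, 0.102, 0, 0.3], [0, -0.001, 0.102, 0, 0.3], [0, -0.001, 0.102, 0, 0.3]]], "squeeze": 40}}

```text
t: 23.3
tcp_pos: [0.4875, 0.1595, 0.0378]
tool_rot: [0.736, 0.677, 0.0, 0.0]
force: [-0.5, -0.9, -0.7]
finger_gap: 0.594
gripper_force: 42.1
```

{"name": "move_tool", "arguments": {"deltas": [[[0, 0, 0, 0, 1], [0, 0, 0, 0, 1], [0, 0, 0, 0, 1], [0, 0, 0, 0, 1], [0, 0, 0, 0, 1], [0, 0, -0.02, 0, 1], [0, 0, -0.06, 0, 1], [0, 0, -0.1, 0, 1], [0, 0, -0.1, 0, 1], [0, 0, -0.1, 0, 1], [0, 0, -0.1, 0, 1], [0, 0, -0.1, 0, 1], [0, 0, -0.1, 0, 1], [0, 0, -0.1, 0, 1]]]}}

```text
t: 24.7
tcp_pos: [0.487, 0.1594, 0.1368]
tool_rot: [0.736, 0.677, -0.001, -0.001]
force: [-0.5, 0.1, 0.5]
finger_gap: 1.002
gripper_force: 0.0
```

```bash
python3 go.py r44 .15
```

```text
t 24.70 tcp [0.487  0.1594 0.1368] yaw -4.8 -> d [-0.4152  0.0648 -0.0132] turn 0.001 q [ 0.1   0.56  1.82 -0.    0.77  0.18] F [-0.5  0.1  0.5] gap 1.002
```

{"name": "move_tool", "arguments": {"deltas": [[[-0.415, 0.065, 0, 0, 1], [-0.415, 0.065, 0, 0, 1], [-0.415, 0.065, 0, 0, 1], [-0.415, 0.065, 0, 0, 1], [-0.415, 0.065, 0, 0, 1], [-0.415, 0.065, 0, 0, 1], [-0.415, 0.065, 0, 0, 1], [-0.415, 0.065, 0, 0, 1], [-0.415, 0.065, 0, 0, 1], [-0.415, 0.065, 0, 0, 1], [-0.415, 0.065, 0, 0, 1], [-0.415, 0.065, 0, 0, 1], [-0.415, 0.065, 0, 0, 1], [-0.415, 0.065, 0, 0, 1], [-0.415, 0.065, 0, 0, 1], [-0.415, 0.065, 0, 0, 1], [-0.415, 0.065, 0, 0, 1], [-0.415, 0.065, 0, 0, 1]]], "squeeze": 40}}

```text
t: 26.5
tcp_pos: [0.5179, -0.2595, 0.1377]
tool_rot: [0.736, 0.677, 0.0, 0.0]
force: [0.4, -0.1, 0.0]
finger_gap: 1.001
gripper_force: 0.0
```

```bash
python3 go.py r44 .026
```

```text
t 26.50 tcp [ 0.5179 -0.2595  0.1377] yaw -4.8 -> d [-0.0004 -0.0006  0.1117] turn 0.001 q [-0.66  0.62  1.65  0.    0.87 -0.57] F [ 0.4 -0.1  0. ] gap 1.001
```

{"name": "move_tool", "arguments": {"deltas": [[[0, 0, 0.04, 0, 1], [0, 0, 0.08, 0, 1], [0, 0, 0.104, 0, 1], [0, 0, 0.111, 0, 1], [0, 0, 0.111, 0, 1], [0, 0, 0.111, 0, 1], [0, 0, 0.111, 0, 1], [0, 0, 0.111, 0, 0.2], [0, 0, 0.111, 0, 0.2], [0, 0, 0.111, 0, 0.2], [0, 0, 0.111, 0, 0.2], [0, 0, 0.111, 0, 0.2], [0, 0, 0.111, 0, 0.2], [0, 0, 0.111, 0, 0.2], [0, 0, 0.111, 0, 0.2], [0, 0, 0.111, 0, 0.2]]], "squeeze": 40}}

```text
t: 28.1
tcp_pos: [0.5181, -0.2597, 0.0276]
tool_rot: [0.736, 0.677, 0.0, 0.001]
force: [-1.5, -0.2, 5.0]
finger_gap: 0.497
gripper_force: 40.2
```

```bash
python3 go.py r44 .026
```

```text
t 28.10 tcp [ 0.5181 -0.2597  0.0276] yaw -4.8 -> d [-0.0002 -0.0009  0.0016] turn 0.001 q [-0.66  0.8   1.69 -0.    0.65 -0.57] F [-1.5 -0.2  5. ] gap 0.497
```

{"name": "move_tool", "arguments": {"deltas": [[[0, 0, -0.03, 0, 0.2], [0, 0, -0.07, 0, 0.2], [0, 0, -0.11, 0, 0.2], [0, 0, -0.11, 0, 0.2], [0, 0, -0.11, 0, 0.2], [0, 0, -0.11, 0, 0.2], [0, 0, -0.11, 0, 0.2], [0, 0, -0.11, 0, 0.2], [0, 0, -0.11, 0, 0.2]]]}}

```text
t: 29.0
tcp_pos: [0.5174, -0.2592, 0.1357]
tool_rot: [0.736, 0.677, -0.0, -0.001]
force: [-0.6, 0.1, -1.3]
finger_gap: 0.497
gripper_force: 40.9
```

```bash
python3 go.py a .15
```

```text
t 29.00 tcp [ 0.5174 -0.2592  0.1357] yaw -4.8 -> d [ 0.4996 -0.0641 -0.0137] turn 0.001 q [-0.66  0.63  1.65 -0.    0.87 -0.57] F [-0.6  0.1 -1.3] gap 0.497
```

{"name": "move_tool", "arguments": {"deltas": [[[0.5, -0.064, 0, 0, 0.2], [0.5, -0.064, 0, 0, 0.2], [0.5, -0.064, 0, 0, 0.2], [0.5, -0.064, 0, 0, 0.2], [0.5, -0.064, 0, 0, 0.2], [0.5, -0.064, 0, 0, 0.2], [0.5, -0.064, 0, 0, 0.2], [0.5, -0.064, 0, 0, 0.2], [0.5, -0.064, 0, 0, 0.2], [0.5, -0.064, 0, 0, 0.2], [0.5, -0.064, 0, 0, 0.2], [0.5, -0.064, 0, 0, 0.2], [0.5, -0.064, 0, 0, 0.2], [0.5, -0.064, 0, 0, 0.2], [0.5, -0.064, 0, 0, 0.2], [0.5, -0.064, 0, 0, 0.2], [0.5, -0.064, 0, 0, 0.2], [0.5, -0.064, 0, 0, 0.2], [0.5, -0.064, 0, 0, 0.2], [0.5, -0.064, 0, 0, 0.2]]], "squeeze": 40}}

```text
t: 31.0
tcp_pos: [0.4955, 0.2441, 0.1367]
tool_rot: [0.736, 0.677, 0.0, 0.0]
force: [-0.6, 0.2, -1.1]
finger_gap: 0.499
gripper_force: 40.9
```

```bash
python3 go.py a .035
```

```text
t 31.00 tcp [0.4955 0.2441 0.1367] yaw -4.8 -> d [-1.000e-04 -5.000e-04  1.017e-01] turn 0.001 q [0.26 0.6  1.72 0.   0.83 0.34] F [-0.6  0.2 -1.1] gap 0.499
```

{"name": "move_tool", "arguments": {"deltas": [[[0, 0, 0.04, 0, 0.2], [0, 0, 0.075, 0, 0.2], [0, 0, 0.095, 0, 0.2], [0, 0, 0.099, 0, 0.2], [0, 0, 0.099, 0, 0.2], [0, 0, 0.099, 0, 0.2], [0, 0, 0.099, 0, 0.2], [0, 0, 0.101, 0, 0.2], [0, 0, 0.102, 0, 0.2], [0, 0, 0.102, 0, 0.2], [0, 0, 0.102, 0, 0.2]]], "squeeze": 40}}

```text
t: 32.1
tcp_pos: [0.4955, 0.2441, 0.0348]
tool_rot: [0.736, 0.677, 0.0, 0.0]
force: [0.5, 0.8, -0.5]
finger_gap: 0.501
gripper_force: 40.9
```

{"name": "move_tool", "arguments": {"deltas": [[[0, 0, 0, 0, 1], [0, 0, 0, 0, 1], [0, 0, 0, 0, 1], [0, 0, 0, 0, 1], [0, 0, 0, 0, 1], [0, 0, 0, 0, 1], [0, 0, -0.02, 0, 1], [0, 0, -0.06, 0, 1], [0, 0, -0.1, 0, 1], [0, 0, -0.1, 0, 1], [0, 0, -0.1, 0, 1], [0, 0, -0.1, 0, 1], [0, 0, -0.1, 0, 1]]]}}

```text
t: 33.4
tcp_pos: [0.4945, 0.2438, 0.1333]
tool_rot: [0.736, 0.677, -0.001, -0.001]
force: [0.0, 0.1, 0.5]
finger_gap: 0.998
gripper_force: 0.0
```

```bash
python3 - <<'E'
from go import *
delta(.3,.54,.25)
E
```

```text
t 33.40 tcp [0.4945 0.2438 0.1333] yaw -4.8 -> d [ 0.2789 -0.2187 -0.1163] turn 0.001 q [0.26 0.6  1.72 0.   0.82 0.34] F [0.  0.1 0.5] gap 0.998
```

{"name": "move_tool", "arguments": {"deltas": [[[0.28, -0.22, -0.115, 0, 1], [0.28, -0.22, -0.115, 0, 1], [0.28, -0.22, -0.115, 0, 1], [0.28, -0.22, -0.115, 0, 1], [0.28, -0.22, -0.115, 0, 1], [0.28, -0.22, -0.115, 0, 1], [0.28, -0.22, -0.115, 0, 1], [0.28, -0.22, -0.115, 0, 1], [0.28, -0.22, -0.115, 0, 1], [0.28, -0.22, -0.115, 0, 1], [0.28, -0.22, -0.115, 0, 1], [0.28, -0.22, -0.115, 0, 1], [0.28, -0.22, -0.115, 0, 1], [0.28, -0.22, -0.115, 0, 1]]]}}

```text
t: 34.8
tcp_pos: [0.3001, 0.5407, 0.2495]
tool_rot: [0.736, 0.677, -0.0, 0.0]
force: [0.0, 0.1, -0.3]
finger_gap: 1.002
gripper_force: 0.0
```

```bash
python3 - <<'E'
from h import *
d=cam('top');blobs(d,.017,.07,(185,200,322,280));cv2.imwrite('pics/t4.png',cv2.resize(d['pixels'][190:300,140:380,::-1],None,fx=3.3,fy=3.3,interpolation=2))
E
```

```text
px 203 236 h 0.032 [0.4951 0.2416 0.0319] D 0.048 [176. 159. 135.]
px 236 238 h 0.040 [0.4875 0.1582 0.04  ] D 0.054 [185.  176.  151.5]
px 270 239 h 0.049 [0.4815 0.0732 0.0486] D 0.062 [207. 197. 172.]
px 304 241 h 0.058 [ 0.4735 -0.0108  0.0584] D 0.070 [207. 197. 173.]
```

View pics/t4.png

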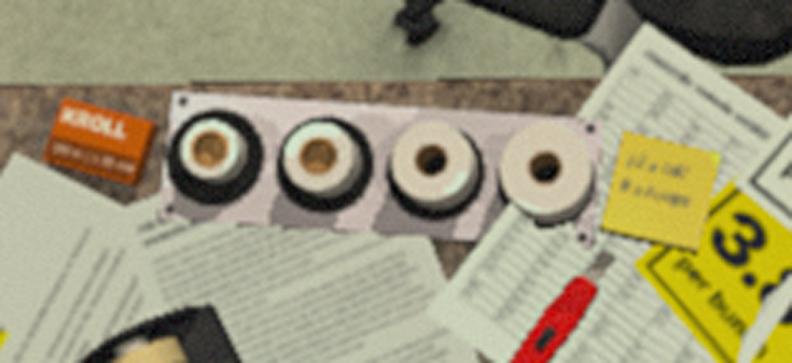

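The top view shows the rolls upright and centred within about 2 mm: roll_44 on pad_a by the orange carton at crop (210,150), then roll_52 at (320,157), roll_60 at (432,160) and roll_68 at (545,168) beside the yellow block. Their heights and diameters match that order.

```bash
python3 -c "
from station import job
print(job.sign_off())"
```

```text
the job is handed in; nothing more can be done
None
```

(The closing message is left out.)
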